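# Feel out the print gap with a tapered gauge

## Task

Swing the hasp with the red knob off its catch and well clear of the slot, then pick up the tapered gauge by its blue handle and slide its blade, level and straight, into the slot between the two plates until it drags snugly, without forcing it. Finish there: the program ends with the gripper still holding the gauge in the slot at that depth. Leave the other things on the table where they are.

Things in the scene. Friction and masses are not known exactly. Their poses are not given: they have to be found in the camera images.
- mouth (a point): Mouth of the slot between two plates: the point is on the steel lower plate's top (42 mm above the table), mid-width, below the upper plate's front edge. x points into the slot, y left, z up. Slot 43 mm wide, 65 mm long, open at the back; gap 5.5 to 7.5 mm, varies, not told. The lower plate reaches 10 mm out before the mouth.
- fixture: The fixed gap fixture: plywood board 150x180 mm, 12 mm thick, origin under its centre, x into the slot (mouth 20 mm before the centre). On it the lower plate, a grey bridge 70 mm wide and up to 82 mm high over the slot, hasp post and catch.
- hasp (a joint): Hasp: steel bar 5 mm thick, 40 to 50 mm above the table, bars the slot 25 mm before the mouth; upright hinge pin at its left end. 0 = on the catch (bar along -y of mouth; starts at 0 to 0.1); grows to 2.6 rad as the free end swings out to the front (-x of mouth) and on to the left, clockwise from above. Light friction; stays where left.
- hasp_knob (a point): Red upright knob on the hasp's free end: 14 mm across, 50 to 81 mm above the table; the point is on its axis, 12 mm below its top, 110 mm from the hinge pin. The bar's top is at the knob's foot.
- hasp_hinge (a point): Point on the axis of the hasp's upright hinge pin, at the height of point hasp_knob.
- gauge_grip (a point): Centre of the blue handle of the tapered gauge (loose, 0.13 to 0.2 kg): 50 mm long (x), 22 wide (y), 50 high (z), standing on the table, this point 25 mm up. x points to the blade's tip. The steel blade, 20 mm wide, sticks out 100 mm from the handle.
- gauge_tip (a point): Tip of the gauge's blade, mid-width, on its flat level underside: 125 mm ahead of gauge_grip along x and 13 mm below it, axes as there. The upper face slopes: 3 mm thick at the tip, 11 mm at the handle (0.08 mm per mm).
- gauge: The tapered gauge; origin at the middle of its handle's underside, axes as gauge_grip.
- plate: Aluminium upper plate of the slot, 65x43x9 mm; origin on its underside, 20 mm into the slot from its front edge. Springs press it down on a stop; it can rise 6 mm. Nothing is felt until the blade fills the gap, then about 5 N on the blade, and 2 N more for each mm of lift; the snug drag felt while sliding is about 8 to 13 N.
- tape_roll: Bystander: roll of masking tape lying flat, 92 mm across, 24 mm high; origin under its centre.
- pot_yellow: Bystander: ink pot with yellow lid, 68 mm across, 58 mm high; origin under its centre.
- pot_blue: Bystander: ink pot with blue lid, 58 mm across, 64 mm high; origin under its centre.
- marker: Bystander: capped marker lying on the table, 141x18x20 mm; origin under its centre, x along it.

How it is judged (in metres and radians):
On the way, in this order (a step that is already met when the one before it is completed fails the run):
1. the hasp is swung off its catch, clear of the slot (over 1.2 rad) (value of joint hasp above 1.2 rad), for 0.2 s.
2. the blade's tip is in the slot, between the plates (x of gauge_tip in the frame of mouth above 0.008 m and y of gauge_tip in the frame of mouth between -0.02 and 0.02 m and z of gauge_tip in the frame of mouth between -0.004 and 0.008 m), for 0.1 s.
At the end, for the whole second after the job is handed in: Hasp over 1.2 rad open. Gauge still and gripped (over 2 N, under 10 mm/s), tip 15 to 95 mm inside the mouth, within 18 mm of mid-width, blade straight within 0.15 rad and level within 0.12 rad; it bears on the upper plate with over 1.5 N and lifts it less than 2.2 mm (value of joint hasp above 1.2 rad and x of gauge_tip in the frame of mouth between 0.015 and 0.095 m and y of gauge_tip in the frame of mouth between -0.018 and 0.018 m and z of gauge_tip in the frame of mouth between -0.004 and 0.008 m and angle between the x axis of gauge_tip and the x axis of mouth, either way round below 0.15 rad and angle between gauge_tip's own z axis and vertical below 0.12 rad and contact force between gauge and plate above 1.5 N and distance of plate from where it was at the start of the episode below 0.0022 m and contact force between the fingers and gauge above 2 N and linear speed of gauge below 0.01 m/s); the arm keeps its last pose, push and grip.
It fails at once if the blade is forced in: the upper plate is lifted by over 3.5 mm (distance of plate from where it was at the start of the episode above 0.0035 m).
It fails at once if a bystander is moved by over 20 mm (distance of any of tape_roll, pot_yellow, pot_blue, marker from where it was at the start of the episode above 0.02 m).
It also fails if it takes over 61 s, if anything falls off the work surface, if the arm or the gripper's body presses on something with over 40 N, if the wrist force passes 120 N, or if a joint passes its speed limit or range.

## Robot

A 6-joint arm with a two-finger parallel gripper is mounted at the origin on the work surface; the furniture and walls round the work are solid. World frame = base frame: x ahead of the robot, y to its left, z up, the work surface at z = 0. Lengths are in mm, angles in rad, forces in N, time in s.
With the tool pointing down it reaches from about 400 to 925 mm from the base axis. Payload 12.5 kg.
Tool frame: the origin (TCP) lies at the very end of the fingers, on their centre line; the grasp point (between the pads) lies 19 mm behind it; z points along the fingers, y is the direction in which the jaws open and shut (so a half turn about z gives the same grasp; the last joint's range is limited). The gripper opens to 95 mm and grips with 3 to 60 N. Pads are 20 mm wide; open, the fingers measure 119 mm over their backs; the gripper's body (75 mm by 180 mm) begins 59 mm behind the grasp point.
Start: joints at [1.162, 0.491, 1.559, -0, 1.092, -0.106], TCP at [186.354, 596.589, 214.661] pointing down, gripper open.
Joint ranges: [-3.1, 3.1], [-0.84, 2.19], [0.05, 2.79], [-1.13, 4.28], [0.06, 2.93], [-2.69, 2.69]. Speed limits (rad/s): [2.22, 2.22, 2.79, 3.14, 3.14, 3.14].

## Interface

Orientations are given as [roll, pitch, yaw] about the fixed x, y, z axes, in that order (R = Rz(yaw) Ry(pitch) Rx(roll)).
In Python, from cell import env gives the robot as it stands. The module is installed in compiled form; this text tells all that it offers.
- The arm moves only by the tool arm_command, never from a script. Its argument "deltas" is a list that holds one entry, the list of rows, each a list of 5 numbers: the closure, from 0 (fully open) to 1 (shut), then the shift along the world's x, y, z as a fraction of full scale, then the turn about the world's z as a fraction of full scale. In form: [[[grip, dx, dy, dz, twist], ...]]. A call has 1 to 12 rows; each row shifts and turns the pose as measured when the row begins; what a row does not reach is not made up. Full scale, the value 1, is 100 mm for a shift and pi/4 rad for a turn. A row lasts 1/12 s, in which the tool goes at most 41.7 mm and 7.16 degrees, less where a joint would pass 70% of its speed; a pose out of reach is approached as far as the arm can. A call with a number of a shift or a turn outside -1 to 1 is refused whole. A call with a gripper value outside its range is refused whole. The fingers move at their own pace and stop on an object; the grip force is fixed at half the most. Time passes only in rows, so rows that do not move let the fingers close. It gives the time, the measured TCP pose, the force and the opening at its end, in the units of the state.
- env.state(): the state, without advancing time (a new reading comes with each control period).
- env.read_camera(name): name is "scene" or "top" or "wrist"; returns a dict with "frame" (384x512x3 uint8, red, green, blue), "fx", "fy", "cx", "cy" (pixels), "k1" (the pictures are not rectified: a ray, as slopes to the right and down, at radius r is drawn at 1 + k1 r^2 times it, then the intrinsics apply), "R" (3x3) and "t" (3): a world point X has camera coordinates R X + t; the wrist camera has in their place "tool_from_camera" (4x4, takes a point from camera to tool coordinates, whose origin is the TCP and whose axes are the flange's). Camera axes: x right, y down, z forward; pixel columns grow to the right and rows downward; lengths in mm; the calibration is good to about 2 mm. A picture is of the moment at which its call begins: read the wrist's pose just before it. There is no depth.
- env.job_done(): hands the job in, once; it reports no verdict.
The state is a dict: "t": time; "joints": joint angles; "qvel": joint speeds; "tau": joint torques, N m; "eef_pos": TCP position; "tcp_rot": TCP orientation; "ft_force": force on the tool from outside, world axes, zero at the start; "moment": the same for the moment, N m; "opening": opening from 0.0 (shut) to 1.0 (fully open).
Only numpy, scipy, OpenCV 4.12 (cv2) and the standard library are available. Lean on these libraries where they do the work, as an engineer would, in place of code of your own. Each camera call takes 0.05 s, during which the arm holds its last target.

## Working session

There is one attempt and no reset: what is moved stays moved. The work goes in short steps, Python scripts to look and compute and a tool call to move; the robot and the scene stay as the last step left them, time stands still between calls to the robot, and variables do not carry over. Pictures are saved under pics/ and viewed, and the job is handed in when it is done.

Besides the shell and the picture viewer there is one more tool, called after "Emit:" as name(argument=value, ...) on one line, values as JSON. arm_command: Moves the arm, as the interface text tells. Its arguments: {"type":"object","properties":{"deltas":{"type":"array","items":{"type":"array","items":{"type":"array","items":{"type":"number","minimum":-1,"maximum":1}}}}},"required":["deltas"]}

```bash
mkdir -p pics; python3 - <<'E'
from cell import env
import cv2
print(env.state())
for n in ("scene","top","wrist"):
    c=env.read_camera(n); cv2.imwrite(f"pics/{n}0.png",cv2.cvtColor(c["frame"],cv2.COLOR_RGB2BGR))
    print(n,{k:v for k,v in c.items() if k!="frame"})
E
```

```text
{'t': 0.0, 'joints': array([ 1.16241679e+00,  4.91512039e-01,  1.55946625e+00, -1.50736664e-05,
        1.09167208e+00, -1.05597194e-01]), 'qvel': array([ 1.30467752e-03, -6.09944037e-04,  6.46362709e-04,  7.05342363e-04,
       -9.38728911e-07, -7.22057428e-04]), 'tau': array([ 6.50090478e-04, -6.12653732e+01, -2.58185077e+01,  6.93249959e-02,
        4.81622654e-02, -7.76069078e-05]), 'eef_pos': array([186.24257478, 596.34822202, 214.08548122]), 'tcp_rot': array([-3.14053943e+00, -9.81889065e-05,  2.83881722e+00]), 'ft_force': array([-0.42247916, -0.89826765,  0.84734304]), 'moment': array([ 0.00085598,  0.00363951, -0.01420156]), 'opening': 0.9974911200306797}
scene {'fx': 398.57319297378206, 'fy': 398.57319297378206, 'cx': 259.48535840726396, 'cy': 190.44661995152742, 'k1': -0.0001959378517028866, 'R': array([[ 0.90142127, -0.43283997,  0.00944781],
       [-0.24650685, -0.53106391, -0.81068212],
       [ 0.35591302,  0.72843715, -0.58541031]]), 't': array([-469.35879475,  180.05136831, 1128.14849454])}
top {'fx': 371.6281820630347, 'fy': 371.6281820630347, 'cx': 259.94461969601696, 'cy': 191.4398566512993, 'k1': 0.017663434739216347, 'R': array([[-0.001455  , -0.9999883 , -0.00461307],
       [-0.98358464,  0.00226349, -0.18043317],
       [ 0.1804415 ,  0.00427481, -0.98357643]]), 't': array([  1.01883072, 529.16318112, 996.16935764])}
wrist {'fx': 293.206234389832, 'fy': 293.206234389832, 'cx': 253.14544830724265, 'cy': 195.13050872517218, 'k1': 0.004053440544315678, 'tool_from_camera': array([[-5.83466987e-04, -9.65505189e-01, -2.60383157e-01,
         7.40909097e+01],
       [ 9.99999746e-01, -6.69979900e-04,  2.43495899e-04,
        -4.25002040e-01],
       [-4.09548036e-04, -2.60382949e-01,  9.65505335e-01,
        -1.70988541e+02],
       [ 0.00000000e+00,  0.00000000e+00,  0.00000000e+00,
         1.00000000e+00]])}
```

View pics/scene0.png

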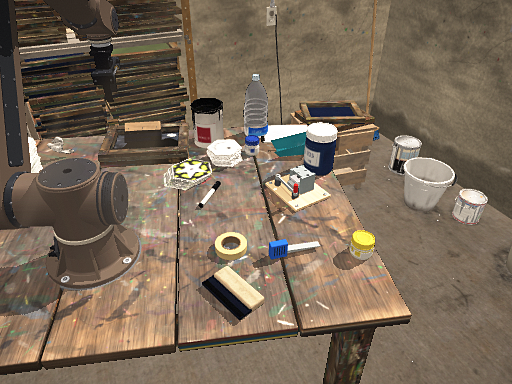

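View pics/top0.png

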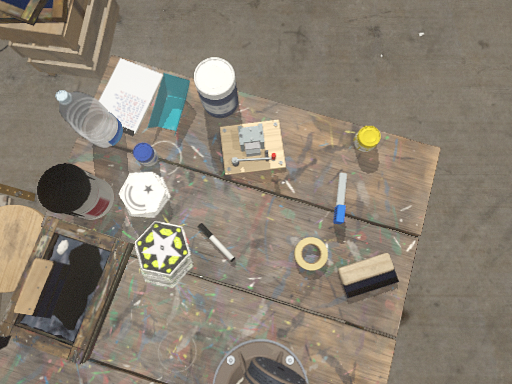

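View pics/wrist0.png

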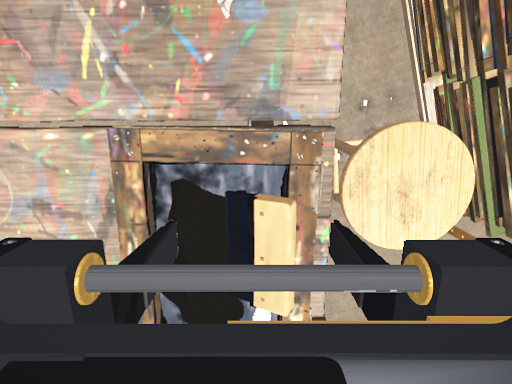

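```bash
python3 - <<'E'
import cv2,numpy as np
a=cv2.imread("pics/top0.png")
c1=cv2.resize(a[110:185,210:300],None,fx=8,fy=8,interpolation=cv2.INTER_CUBIC)
cv2.imwrite("pics/top0_fix.png",c1)
c1=cv2.resize(a[165:230,310:375],None,fx=8,fy=8,interpolation=cv2.INTER_CUBIC)
cv2.imwrite("pics/top0_g.png",c1)
s=cv2.imread("pics/scene0.png")
cv2.imwrite("pics/scene0_fix.png",cv2.resize(s[155:265,255:345],None,fx=5,fy=5,interpolation=cv2.INTER_CUBIC))
E
```

```text
(no output)
```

View pics/top0_fix.png

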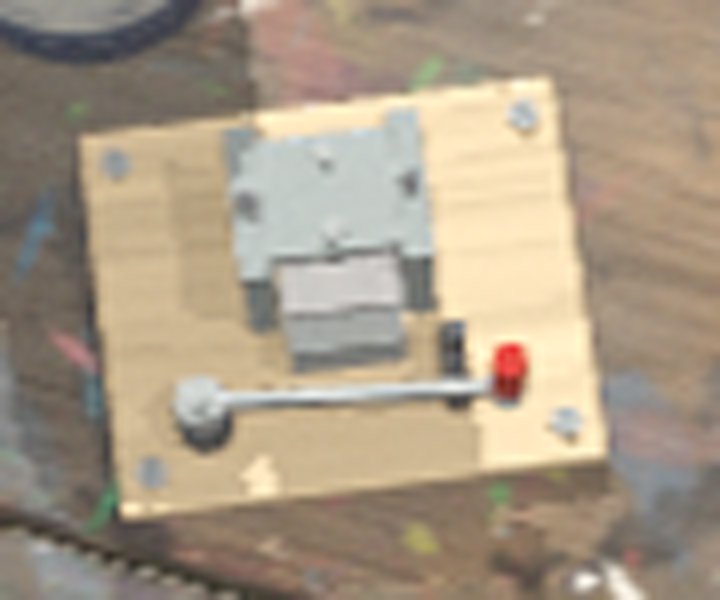

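View pics/top0_g.png

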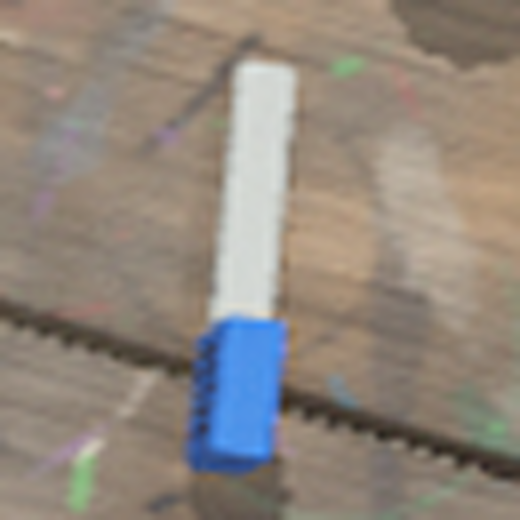

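View pics/scene0_fix.png

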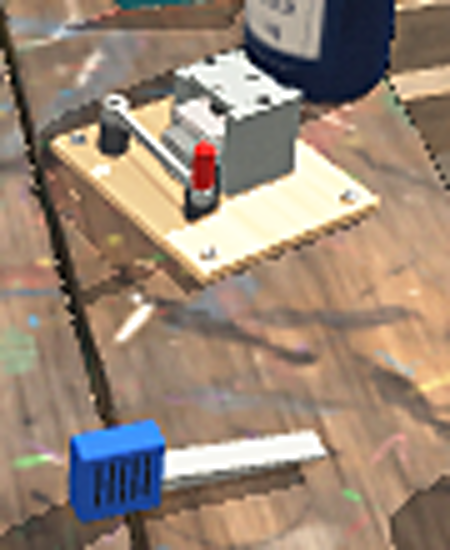

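```bash
cat >h.py <<'E'
import numpy as np,cv2
from cell import env
def ray(c,p,R=None,t=None):
    u=np.array([(p[0]-c["cx"])/c["fx"],(p[1]-c["cy"])/c["fy"]]);v=u.copy()
    for _ in range(20): v=u/(1+c["k1"]*(v@v))
    d=np.r_[v,1]
    R,t=c["R"],c["t"]
    return -R.T@t, R.T@d
def onz(c,p,z):
    o,d=ray(c,p); return o+d*(z-o[2])/d[2]
def proj(c,X):
    x=c["R"]@np.asarray(X,float)+c["t"]; v=x[:2]/x[2]; v=v*(1+c["k1"]*(v@v))
    return np.array([v[0]*c["fx"]+c["cx"],v[1]*c["fy"]+c["cy"]])
def wristcal(c,s):
    from scipy.spatial.transform import Rotation as Ro
    T=np.eye(4);T[:3,:3]=Ro.from_euler("xyz",s["tcp_rot"]).as_matrix();T[:3,3]=s["eef_pos"]
    W=np.linalg.inv(T@c["tool_from_camera"]);c["R"]=W[:3,:3];c["t"]=W[:3,3];return c
def tri(obs):
    A=np.zeros((3,3));b=np.zeros(3)
    for c,p in obs:
        o,d=ray(c,p);d/=np.linalg.norm(d);M=np.eye(3)-np.outer(d,d);A+=M;b+=M@o
    return np.linalg.solve(A,b)
E
python3 - <<'E'
from h import *
c=env.read_camera("top");s=env.read_camera("scene")
T=lambda x,y:(x/8+210-.44,y/8+110-.44)
G=lambda x,y:(x/8+310-.44,y/8+165-.44)
S=lambda x,y:(x/5+255-.4,y/5+155-.4)
cor=[onz(c,T(*p),12) for p in [(80,135),(550,78),(605,455),(122,518)]]
for q in cor: print("corner",q.round(1))
print("sizes",[np.linalg.norm(cor[i]-cor[(i+1)%4]).round(1) for i in range(4)])
ctr=np.mean(cor,0);print("ctr",ctr)
cs=[onz(s,S(*p),12) for p in [(50,145),(380,200),(205,275)]]
print("scene corners L,R,front",np.round(cs,1))
print("knobtop top",onz(c,T(510,350),81), "scene",onz(s,S(205,147),81))
print("hinge top",onz(c,T(200,385),50),onz(c,T(200,385),62),"tri",tri([(c,T(200,387)),(s,S(115,102))]))
print("knob tri",tri([(c,T(510,350)),(s,S(205,147))]))
for n,p,z in [("hTL",(215,318),50),("hTR",(287,322),50),("hBR",(270,458),50),("hBL",(202,460),50)]: print(n,onz(c,G(*p),z).round(1))
for n,p,z in [("tipL",(237,63),15),("tipR",(298,67),15),("rootL",(212,318),23),("rootR",(275,320),23)]: print(n,onz(c,G(*p),z).round(1))
print("scene tip",onz(s,S(325,450),15), "handle top corners",[onz(s,S(*p),50).round(1) for p in [(70,437),(157,422),(164,450),(82,462)]])
print("plate front top edge",[onz(c,T(*p),57).round(1) for p in [(285,310),(402,300)]],"lower plate front edge",[onz(c,T(*p),42).round(1) for p in [(297,362),(403,352)]])
E
```

```text
corner [734.6 121.2  12. ]
corner [756.6 -55.5  12. ]
corner [610.5 -74.2  12. ]
corner [587.1 103.2  12. ]
sizes [np.float64(178.1), np.float64(147.4), np.float64(179.0), np.float64(148.6)]
ctr [672.22432901  23.68484885  12.        ]
scene corners L,R,front [[585.6  94.1  12. ]
 [759.6 -58.3  12. ]
 [611.4 -79.   12. ]]
knobtop top [630.4822148  -37.31199347  81.        ] scene [629.9210822 -38.1054907  81.       ]
hinge top [626.89112267  72.29373822  50.        ] [623.54187392  71.39567859  62.        ] tri [625.19379286  72.52958536  50.41512753]
knob tri [630.56369221 -37.29326222  80.33380465]
hTL [ 491.9 -212.8   50. ]
hTR [ 490.5 -237.7   50. ]
hBR [ 443.1 -229.8   50. ]
hBL [ 442.5 -206.4   50. ]
tipL [ 591.2 -231.5   15. ]
tipR [ 589.6 -253.7   15. ]
rootL [ 495.9 -217.2   23. ]
rootR [ 495.1 -239.6   23. ]
scene tip [ 591.48554437 -251.73870301   15.        ] handle top corners [array([ 445.9, -212.8,   50. ]), array([ 495.4, -222.6,   50. ]), array([ 488.1, -244. ,   50. ]), array([ 443. , -233.2,   50. ])]
plate front top edge [array([652.4,  41.8,  57. ]), array([6.56e+02, 2.00e-01, 5.70e+01])] lower plate front edge [array([637.6,  38.1,  42. ]), array([ 6.412e+02, -1.000e-01,  4.200e+01])]
```

Emit:
arm_command(deltas=[[[0.55,0.23,-0.327,0,-0.08],[0.55,0.23,-0.327,0,-0.08],[0.55,0.23,-0.327,0,-0.08],[0.55,0.23,-0.327,0,-0.08],[0.55,0.23,-0.327,0,-0.08],[0.55,0.23,-0.327,0,-0.08],[0.55,0.23,-0.327,0,-0.08],[0.55,0.23,-0.327,0,-0.08],[0.55,0.23,-0.327,0,-0.08],[0.55,0.23,-0.327,0,-0.08],[0.55,0.23,-0.327,0,-0.08],[0.55,0.23,-0.327,0,-0.08]]])

```text
t: 1.25
eef_pos: [465.2, 190.9, 213.6]
tcp_rot: [3.14, -0.001, 2.062]
ft_force: [0.4, 0.9, -0.2]
opening: 0.446
```

Emit:
arm_command(deltas=[[[0.55,0.236,-0.326,-0.05,-0.08],[0.55,0.236,-0.326,-0.05,-0.08],[0.55,0.236,-0.326,-0.05,-0.08],[0.55,0.236,-0.326,-0.05,-0.08],[0.55,0.236,-0.326,-0.05,-0.08],[0.55,0.23,-0.326,-0.05,-0.08],[0.55,0.2,-0.27,-0.05,-0.08],[0.55,0,0,0,0]]])

```text
t: 1.92
eef_pos: [632.0, -46.5, 177.8]
tcp_rot: [3.136, 0.001, 1.59]
ft_force: [-0.3, 0.1, -0.0]
opening: 0.452
```

```bash
python3 - <<'E'
from h import *
s=env.state();c=wristcal(env.read_camera("wrist"),s)
print(s["eef_pos"],s["tcp_rot"])
cv2.imwrite("pics/w1.png",cv2.cvtColor(c["frame"],cv2.COLOR_RGB2BGR))
for X in [(630.5,-37.3,81),(625.2,72.5,50),(652.4,21.2,42)]: print(proj(c,X))
E
```

```text
[631.97142131 -46.50134115 177.77627004] [3.13606951e+00 8.25448382e-04 1.58960349e+00]
[252.28604924 186.52810594]
[248.59011194  65.36106092]
[274.73814584 121.89209024]
```

View pics/w1.png

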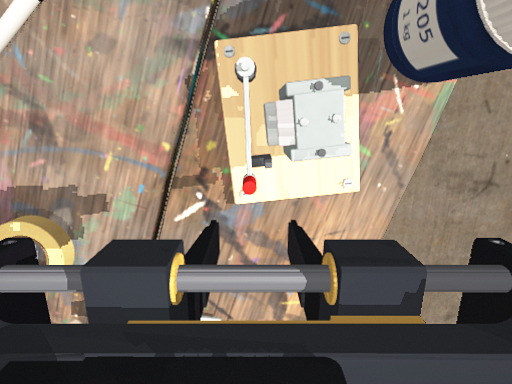

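Emit:
arm_command(deltas=[[[0.55,-0.02,0.1,-0.2,0],[0.55,0,0,-0.3,0],[0.55,0,0,-0.3,0],[0.55,0,0,-0.25,0],[0.55,0,0,-0.1,0],[0.55,0,0,0,0]]])

```text
t: 2.47
eef_pos: [626.9, -31.5, 61.2]
tcp_rot: [3.134, 0.0, 1.597]
ft_force: [0.6, 0.1, -1.0]
opening: 0.453
```

```bash
python3 - <<'E'
from h import *
s=env.state();c=wristcal(env.read_camera("wrist"),s)
print(s["eef_pos"],s["tcp_rot"])
cv2.imwrite("pics/w2.png",cv2.cvtColor(c["frame"],cv2.COLOR_RGB2BGR))
for X in [(630.5,-37.3,81),(625.2,72.5,50),(652.4,21.2,42)]: print(proj(c,X))
c=env.read_camera("scene")
cv2.imwrite("pics/s2.png",cv2.resize(cv2.cvtColor(c["frame"],cv2.COLOR_RGB2BGR)[130:240,230:360],None,fx=5,fy=5))
E
```

```text
[626.88187821 -31.46185595  61.17594422] [3.13401887e+00 1.18405477e-04 1.59716929e+00]
[261.42885625 260.1679248 ]
[256.61786395  60.08873759]
[296.19537968 149.92188503]
```

View pics/w2.png

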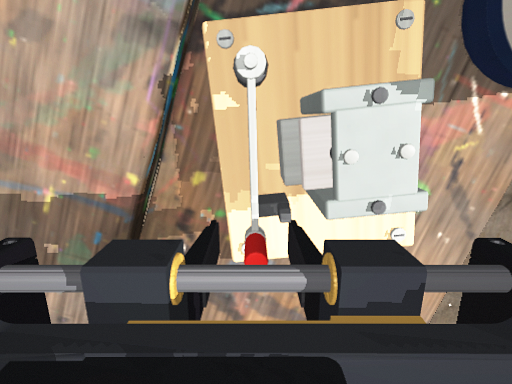

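View pics/s2.png

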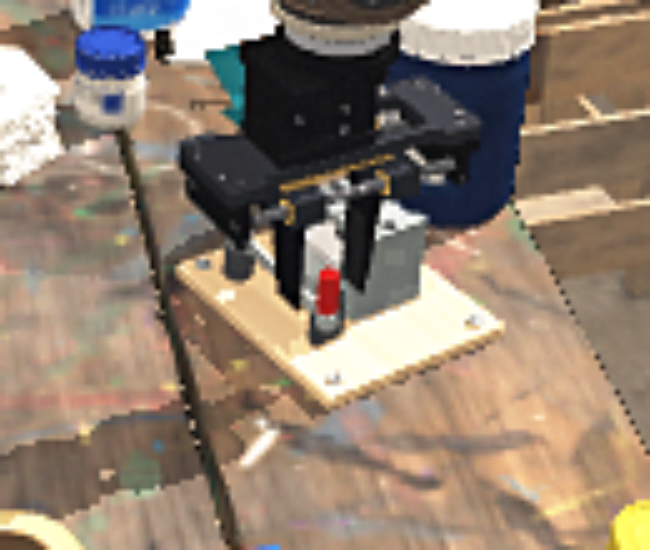

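Emit:
arm_command(deltas=[[[0.55,0,-0.045,-0.03,0],[1,0,0,0,0],[1,0,0,0,0],[1,0,0,0,0],[1,0,0,0,0]]])

```text
t: 2.98
eef_pos: [630.5, -36.8, 66.2]
tcp_rot: [3.122, 0.002, 1.598]
ft_force: [-0.1, -0.8, -0.2]
opening: 0.228
```

Emit:
arm_command(deltas=[[[1,0,0,-0.06,0],[1,0,0,0,0],[1,0,0,0,0]]])

```text
t: 3.23
eef_pos: [630.9, -37.0, 60.8]
tcp_rot: [3.121, 0.003, 1.598]
ft_force: [-0.2, -0.5, 5.2]
opening: 0.136
```

Emit:
arm_command(deltas=[[[1,-0.12,0,0,-0.14],[1,-0.12,0.014,0,-0.14],[1,-0.117,0.027,0,-0.14],[1,-0.114,0.04,0,-0.14]]])

```text
t: 3.57
eef_pos: [584.2, -30.4, 60.8]
tcp_rot: [3.118, 0.004, 1.144]
ft_force: [0.6, 2.9, 2.1]
opening: 0.141
```

Emit:
arm_command(deltas=[[[1,-0.114,0.06,0,-0.14],[1,-0.103,0.064,0,-0.14],[1,-0.095,0.074,0,-0.14],[1,-0.086,0.084,0,-0.14],[1,-0.077,0.093,0,-0.14],[1,-0.066,0.1,0,-0.14],[1,-0.054,0.108,0,-0.14]]])

```text
t: 4.15
eef_pos: [522.3, 29.4, 60.8]
tcp_rot: [3.117, 0.001, 0.332]
ft_force: [4.7, 3.1, -1.3]
opening: 0.14
```

Emit:
arm_command(deltas=[[[1,-0.018,0.104,0,-0.14],[1,-0.03,0.117,0,-0.14],[1,-0.016,0.119,0,-0.14],[1,-0.004,0.12,0,-0.14],[1,0.01,0.12,0,-0.14],[1,0.023,0.12,0,-0.14],[1,0.036,0.115,0,-0.14],[1,0.049,0.11,0,-0.14],[1,0,0,0,0]]])

```text
t: 4.9
eef_pos: [530.1, 128.2, 60.8]
tcp_rot: [3.123, -0.007, -0.599]
ft_force: [-0.2, 0.2, 2.9]
opening: 0.141
```

Emit:
arm_command(deltas=[[[0.7,0,0,0,0],[0.7,0,0,0,0],[0.7,0,0,0.2,0],[0.7,0,0,0.3,0],[0.3,0,0,0.3,0],[0.3,0,-0.2,0.1,0.06],[0.3,-0.06,-0.35,0,0.06],[0.3,-0.07,-0.38,0,0.06],[0.3,-0.07,-0.38,0,0.06],[0.3,-0.07,-0.38,0,0.06],[0.3,-0.07,-0.38,0,0.06],[0.3,-0.07,-0.38,0,0.06]]])

```text
t: 5.9
eef_pos: [481.5, -124.4, 154.1]
tcp_rot: [3.119, -0.005, -0.219]
ft_force: [0.7, 0.3, -0.4]
opening: 0.697
```

Emit:
arm_command(deltas=[[[0.3,-0.05,-0.3,0,0.04],[0.3,-0.05,-0.3,0,0.04],[0.3,-0.03,-0.28,0,0],[0.3,0,0,0,0]]])

```text
t: 6.23
eef_pos: [463.0, -223.5, 154.2]
tcp_rot: [3.118, -0.004, -0.146]
ft_force: [0.5, -0.4, -0.5]
opening: 0.701
```

```bash
python3 - <<'E'
from h import *
s=env.state();c=wristcal(env.read_camera("wrist"),s)
print(s["eef_pos"],s["tcp_rot"])
cv2.imwrite("pics/w3.png",cv2.cvtColor(c["frame"],cv2.COLOR_RGB2BGR))
a=-.148;g=np.array([467,-222,0]);R=np.array([[np.cos(a),-np.sin(a),0],[np.sin(a),np.cos(a),0],[0,0,1]])
for X in [(25,11,50),(25,-11,50),(-25,11,50),(-25,-11,50),(125,10,15),(125,-10,15)]: print(X,proj(c,g+R@np.array(X)).round(1))
c=env.read_camera("top")
cv2.imwrite("pics/t3.png",cv2.cvtColor(c["frame"],cv2.COLOR_RGB2BGR))
E
```

```text
[ 463.01155619 -223.54743595  154.15103534] [ 3.11798103 -0.00359183 -0.14626957]
(25, 11, 50) [236.5 164.1]
(25, -11, 50) [259.8 164.1]
(-25, 11, 50) [237.2 214.4]
(-25, -11, 50) [259.5 214.3]
(125, 10, 15) [237.3  56.2]
(125, -10, 15) [257.9  56.4]
```

View pics/w3.png

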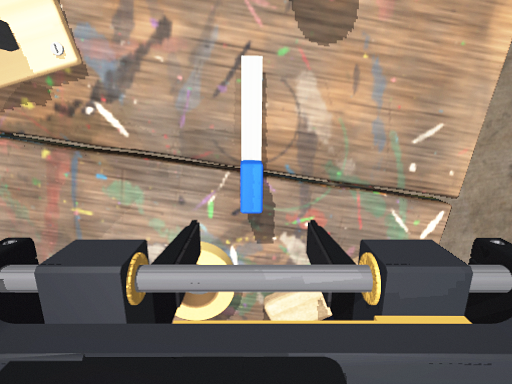

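View pics/t3.png

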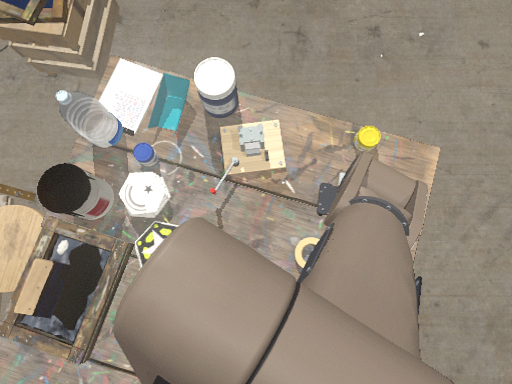

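Emit:
arm_command(deltas=[[[0.3,0.03,-0.01,-0.3,0],[0.3,0,0,-0.35,0],[0.3,0,0,-0.35,0],[0.3,0,0,-0.25,0],[0.3,0,0,-0.1,0],[0.3,0,0,0,0]]])

```text
t: 6.83
eef_pos: [465.8, -215.2, 16.0]
tcp_rot: [3.118, -0.006, -0.136]
ft_force: [-0.6, -0.3, 0.1]
opening: 0.702
```

Emit:
arm_command(deltas=[[[0.3,0.01,-0.08,-0.055,-0.015],[0.3,0,0,0,0]]])

```text
t: 7.0
eef_pos: [467.1, -221.8, 10.5]
tcp_rot: [3.119, -0.005, -0.145]
ft_force: [0.7, 0.2, -0.6]
opening: 0.697
```

```bash
python3 - <<'E'
from h import *
s=env.state();c=wristcal(env.read_camera("wrist"),s)
print(s["eef_pos"],s["tcp_rot"])
cv2.imwrite("pics/w4.png",cv2.cvtColor(c["frame"],cv2.COLOR_RGB2BGR))
E
```

```text
[ 467.05048043 -221.79446522   10.48543469] [ 3.11874875 -0.00497534 -0.14533631]
```

View pics/w4.png

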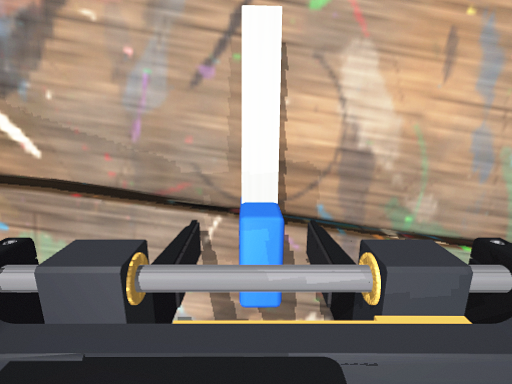

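Emit:
arm_command(deltas=[[[0.3,0,-0.035,0,0],[1,0,0,0,0],[1,0,0,0,0],[1,0,0,0,0],[1,0,0,0,0],[1,0,0,0,0],[1,0,0,0,0]]])

```text
t: 7.63
eef_pos: [468.5, -226.1, 15.0]
tcp_rot: [3.116, -0.011, -0.145]
ft_force: [0.9, -0.4, -0.5]
opening: 0.338
```

```bash
python3 - <<'E'
from h import *
s=env.state();c=wristcal(env.read_camera("wrist"),s)
print(s["eef_pos"],s["tcp_rot"],s["ft_force"],s["opening"])
cv2.imwrite("pics/w5.png",cv2.cvtColor(c["frame"],cv2.COLOR_RGB2BGR))
E
```

```text
[ 468.48187101 -226.13120476   15.0098013 ] [ 3.11597389 -0.01130161 -0.14464676] [ 0.94296938 -0.39686269 -0.54978836] 0.3378745223850188
```

View pics/w5.png

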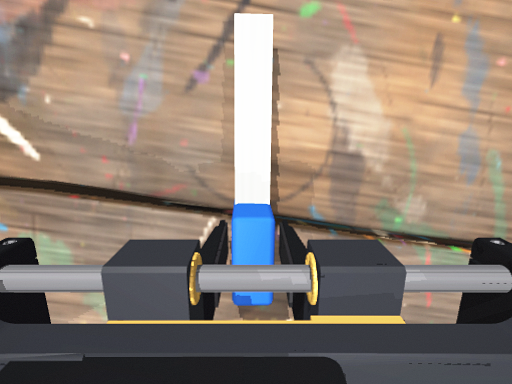

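Emit:
arm_command(deltas=[[[1,-0.01,0,-0.06,0],[1,0,0,0,0],[1,0,0,0,0],[1,0,0,0,0]]])

```text
t: 8.02
eef_pos: [467.9, -225.7, 9.3]
tcp_rot: [3.116, -0.013, -0.145]
ft_force: [-1.1, 1.0, 9.2]
opening: 0.231
```

Emit:
arm_command(deltas=[[[1,0,0,0.1,0],[1,0,0,0.15,0],[1,0,0,0.15,0],[1,0,0,0.1,0],[1,0,0,0,0]]])

```text
t: 8.43
eef_pos: [466.3, -225.0, 60.7]
tcp_rot: [3.118, -0.008, -0.145]
ft_force: [-0.1, -0.0, -2.0]
opening: 0.23
```

```bash
python3 - <<'E'
from h import *
s=env.state();c=wristcal(env.read_camera("wrist"),s)
print(s["eef_pos"],s["tcp_rot"],s["ft_force"],s["moment"],s["opening"])
cv2.imwrite("pics/w6.png",cv2.cvtColor(c["frame"],cv2.COLOR_RGB2BGR))
E
```

```text
[ 466.34193414 -225.00019608   60.6793065 ] [ 3.11789638 -0.00809231 -0.1447163 ] [-0.11320555 -0.04382258 -1.96430576] [-0.03213745  0.19143483 -0.00733162] 0.2298113028254601
```

View pics/w6.png

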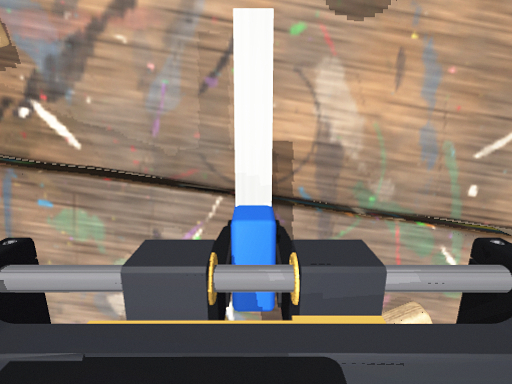

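Emit:
arm_command(deltas=[[[1,0.04,0.15,0,0.043],[1,0.04,0.3,0,0.043],[1,0.04,0.3,0,0.043],[1,0.04,0.3,0,0.043],[1,0.04,0.3,0,0.043],[1,0.04,0.3,0,0.043],[1,0.04,0.3,0,0.043],[1,0.04,0.2,0,0.043],[1,0,0.05,0,0],[1,0,0,0,0]]])

```text
t: 9.32
eef_pos: [495.3, 3.5, 54.2]
tcp_rot: [3.12, -0.001, 0.134]
ft_force: [-0.6, -0.2, -2.1]
opening: 0.231
```

```bash
cat > look.py <<'E'
from h import *
import sys
n=sys.argv[1]
s=env.state();c=wristcal(env.read_camera("wrist"),s)
print(s["eef_pos"],s["tcp_rot"],s["ft_force"],s["moment"],s["opening"])
cv2.imwrite(f"pics/w{n}.png",cv2.cvtColor(c["frame"],cv2.COLOR_RGB2BGR))
for X in [(652.4,21.2,42),(652.4,21.2,57)]: print(proj(c,X))
c=env.read_camera("scene")
cv2.imwrite(f"pics/s{n}.png",cv2.resize(cv2.cvtColor(c["frame"],cv2.COLOR_RGB2BGR)[140:240,240:350],None,fx=6,fy=6,interpolation=cv2.INTER_CUBIC))
c=env.read_camera("top")
cv2.imwrite(f"pics/t{n}.png",cv2.resize(cv2.cvtColor(c["frame"],cv2.COLOR_RGB2BGR)[110:190,200:310],None,fx=7,fy=7,interpolation=cv2.INTER_CUBIC))
E
python3 look.py 7
```

```text
[495.27162662   3.53514551  54.1765658 ] [ 3.11971633e+00 -1.05181082e-03  1.33800576e-01] [-0.57517923 -0.22522176 -2.14503337] [-0.03672954  0.20065367 -0.00651269] 0.23128602688607783
[259.24039249 -53.38510095]
[260.55414911 -71.03601071]
```

View pics/w7.png

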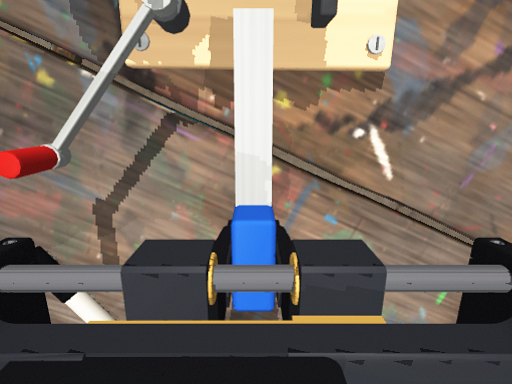

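View pics/s7.png

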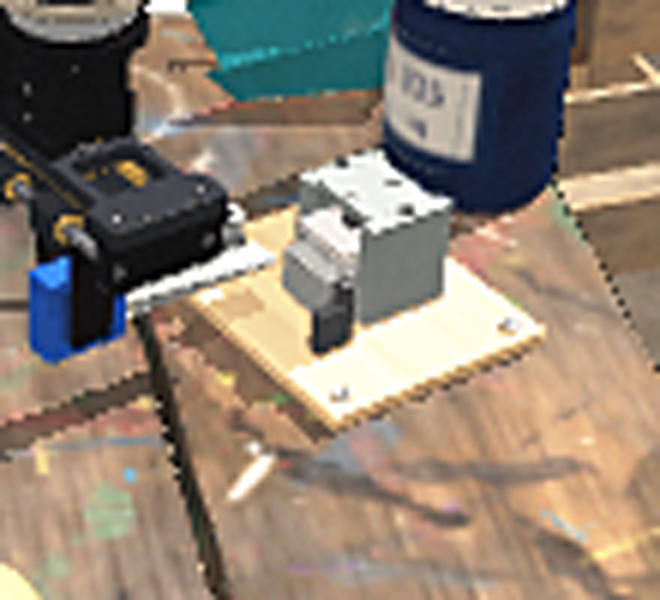

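View pics/t7.png

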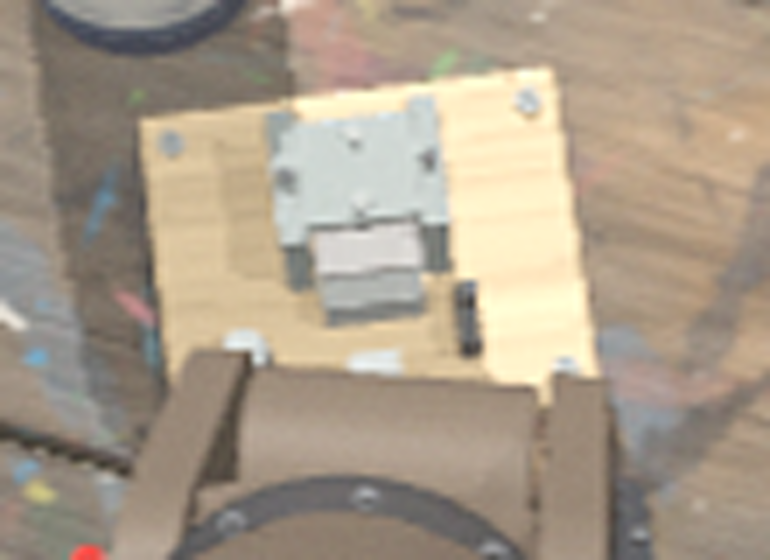

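```bash
python3 - <<'E'
from h import *
c=env.read_camera("top")
T=lambda x,y:(x/7+200-.43,y/7+110-.43)
for z in (57,60): print("tip",onz(c,T(376,353),z))
print("lp front",onz(c,T(325,325),42),onz(c,T(427,310),42),"lp front edge top")
print("up front",onz(c,T(318,275),57),onz(c,T(420,262),57))
print(proj(c,(652.4,21.2,42)), proj(c,(619.3,20.3,57)))
E
```

```text
tip [618.0328443   18.70305994  57.        ]
tip [617.21587367  18.63488568  60.        ]
lp front [634.05484384  40.02831424  42.        ] [640.32503425  -1.90755659  42.        ] lp front edge top
up front [650.82875901  42.33758916  57.        ] [656.20325933   0.86788735  57.        ]
[252.55522983 149.83619811] [252.72085944 159.56637416]
```

Emit:
arm_command(deltas=[[[1,0.09,0.006,0,-0.005],[1,0.09,0.006,-0.03,-0.005],[1,0.08,0.006,-0.02,0],[1,0,0,0,0]]])

```text
t: 9.85
eef_pos: [524.8, -0.1, 49.4]
tcp_rot: [3.119, -0.003, 0.116]
ft_force: [0.1, 0.3, -1.6]
opening: 0.23
```

```bash
python3 look.py 8
```

```text
[ 5.24766412e+02 -1.46330171e-01  4.93557349e+01] [ 3.11904179e+00 -3.11525379e-03  1.15710135e-01] [ 0.13366448  0.30390998 -1.58225298] [-0.0708836   0.20049982  0.00326753] 0.23006636167441044
[240.80877729   5.64797908]
[240.24402477  -5.68945389]
```

View pics/s8.png

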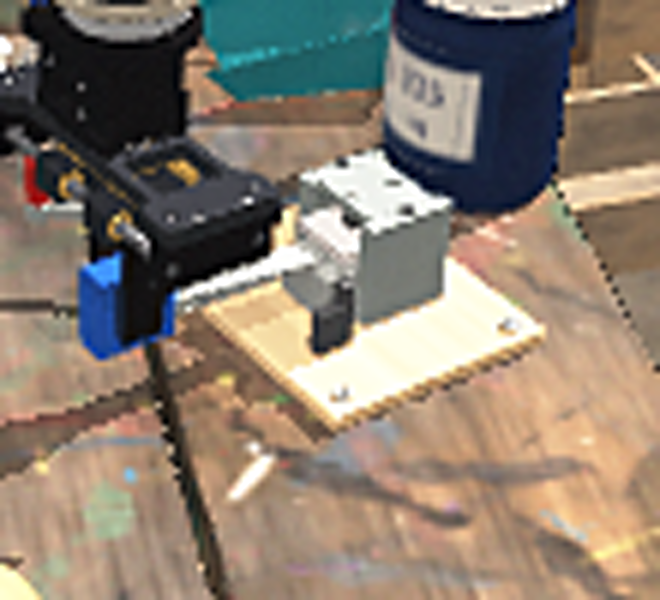

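View pics/t8.png

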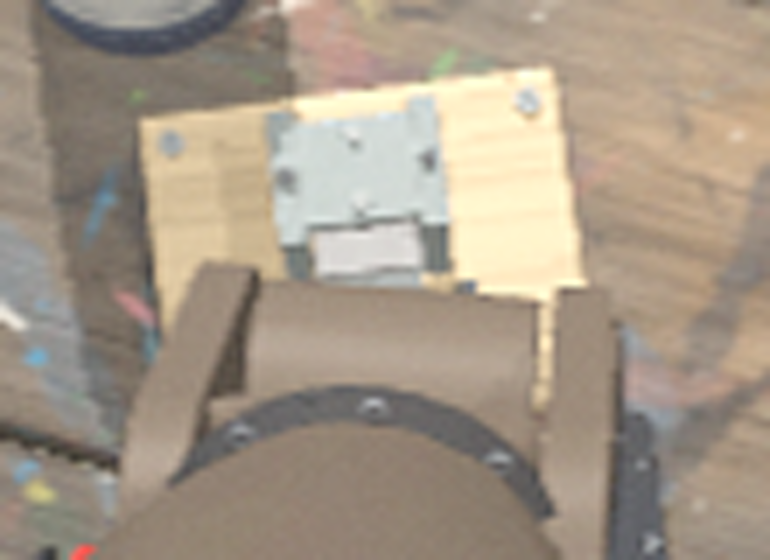

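View pics/w8.png

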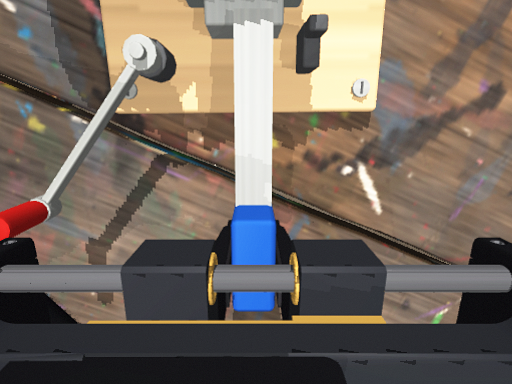

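```bash
python3 - <<'E'
import cv2
a=cv2.imread("pics/w8.png");cv2.imwrite("pics/w8z.png",cv2.resize(a[0:70,180:330],None,fx=5,fy=5,interpolation=cv2.INTER_CUBIC))
E
```

View pics/w8z.png

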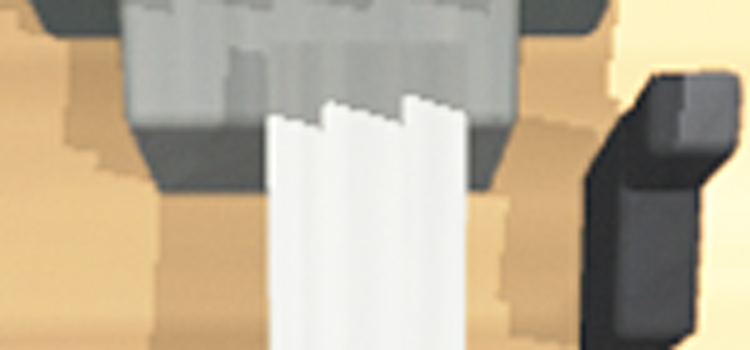

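Emit:
arm_command(deltas=[[[1,-0.02,0.045,-0.02,0.012],[1,0,0,-0.02,0],[1,0,0,0,0]]])

```text
t: 10.25
eef_pos: [519.6, 5.3, 45.1]
tcp_rot: [3.12, -0.0, 0.127]
ft_force: [0.5, -0.3, -2.8]
opening: 0.228
```

Emit:
arm_command(deltas=[[[1,0.035,0,-0.02,0],[1,0,0,-0.01,0],[1,0,0,0,0]]])

```text
t: 10.5
eef_pos: [523.1, 5.7, 41.8]
tcp_rot: [3.12, -0.0, 0.128]
ft_force: [0.0, 0.7, -1.7]
opening: 0.229
```

Emit:
arm_command(deltas=[[[1,0,0,-0.015,0],[1,0,0,0,0]]])

```text
t: 10.67
eef_pos: [523.2, 5.7, 40.4]
tcp_rot: [3.12, -0.001, 0.128]
ft_force: [-1.4, 0.1, 0.3]
opening: 0.23
```

Emit:
arm_command(deltas=[[[1,0,0,-0.01,0],[1,0,0,0,0]]])

```text
t: 10.83
eef_pos: [523.2, 5.6, 39.7]
tcp_rot: [3.119, -0.001, 0.128]
ft_force: [-1.0, 0.5, 0.1]
opening: 0.23
```

```bash
python3 look.py 9;python3 -c "
import cv2
a=cv2.imread('pics/w9.png');cv2.imwrite('pics/w9z.png',cv2.resize(a[0:70,180:330],None,fx=5,fy=5,interpolation=cv2.INTER_CUBIC))"
```

```text
[523.24409205   5.6249762   39.67096493] [ 3.11946702e+00 -1.18814036e-03  1.27644184e-01] [-1.04769273  0.46672287  0.07575623] [0.05989024 0.18484903 0.02882752] 0.22999521056275135
[255.27396245  -3.39789946]
[256.22907424 -16.47217761]
```

View pics/w9z.png

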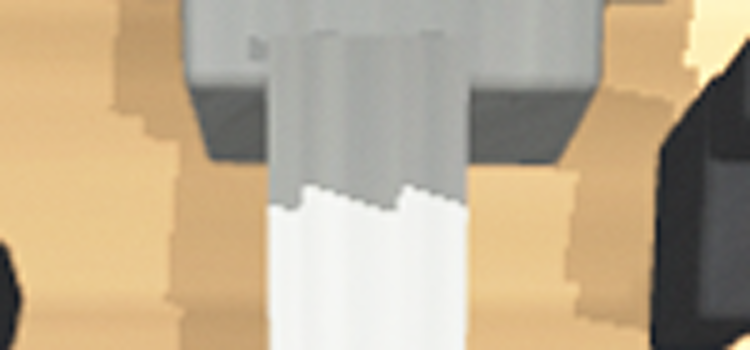

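View pics/s9.png

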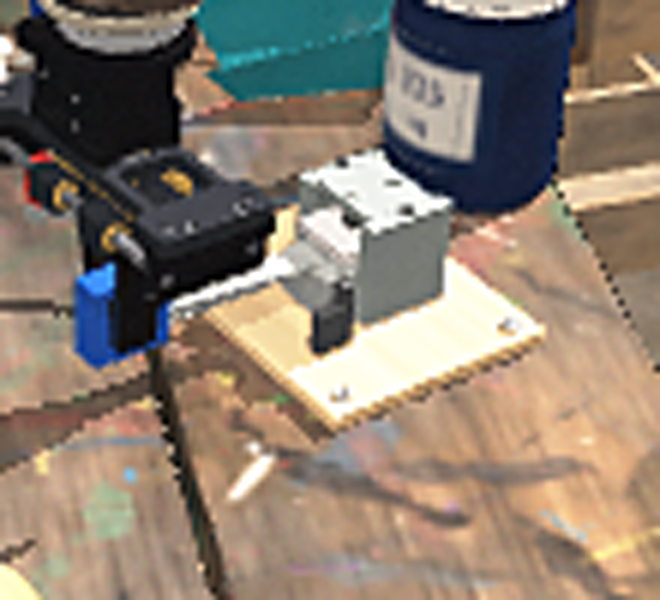

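Emit:
arm_command(deltas=[[[1,0.05,-0.008,0.005,0],[1,0.07,0.005,0,0],[1,0.07,0.009,0,0],[1,0.04,0.005,0,0],[1,0,0,0,0]]])

```text
t: 11.4
eef_pos: [549.2, 6.7, 40.0]
tcp_rot: [3.12, -0.001, 0.127]
ft_force: [-0.7, -0.2, -1.4]
opening: 0.231
```

Emit:
arm_command(deltas=[[[1,0.04,0.005,0,0],[1,0.03,0.004,0,0],[1,0,0,0,0]]])

```text
t: 11.65
eef_pos: [557.0, 7.8, 39.8]
tcp_rot: [3.12, -0.001, 0.127]
ft_force: [0.1, 0.3, -0.4]
opening: 0.231
```

Emit:
arm_command(deltas=[[[1,0.03,0.004,0,0],[1,0.02,0.003,0,0]]])

```text
t: 11.82
eef_pos: [561.9, 8.6, 39.9]
tcp_rot: [3.12, -0.0, 0.127]
ft_force: [-0.1, 0.9, -0.8]
opening: 0.23
```

Emit:
arm_command(deltas=[[[1,0.02,0.003,0,0],[1,0.02,0.003,0,0]]])

```text
t: 11.98
eef_pos: [566.2, 9.2, 39.9]
tcp_rot: [3.12, -0.0, 0.127]
ft_force: [-0.9, 0.6, -1.0]
opening: 0.232
```

Emit:
arm_command(deltas=[[[1,0.02,0.003,0,0],[1,0.02,0.003,0,0]]])

```text
t: 12.15
eef_pos: [570.6, 9.9, 39.9]
tcp_rot: [3.12, -0.0, 0.127]
ft_force: [-1.1, -0.5, -0.4]
opening: 0.23
```

```bash
python3 look.py 10
```

```text
[570.59830894   9.90518822  39.88170242] [ 3.11969998e+00 -4.21834421e-05  1.27427929e-01] [-1.06551939 -0.49198767 -0.41674332] [-0.04483478  0.23523006  0.02646494] 0.2297616908719388
[251.86194745  96.11227896]
[252.38853341  94.10394188]
```

View pics/w10.png

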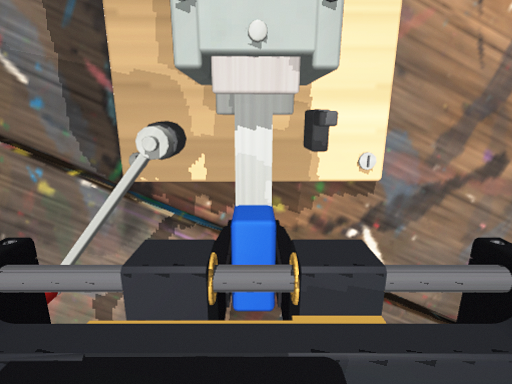

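Emit:
arm_command(deltas=[[[1,0.015,0.002,0,0],[1,0.015,0.002,0,0]]])

```text
t: 12.47
eef_pos: [573.5, 10.3, 39.9]
tcp_rot: [3.12, 0.0, 0.127]
ft_force: [-1.0, 0.4, 1.8]
opening: 0.226
```

Emit:
arm_command(deltas=[[[1,0.015,0.002,0,0],[1,0.015,0.002,0,0]]])

```text
t: 12.63
eef_pos: [576.3, 10.7, 39.9]
tcp_rot: [3.12, 0.001, 0.127]
ft_force: [-4.1, -1.0, 1.9]
opening: 0.228
```

Emit:
arm_command(deltas=[[[1,0.015,0.002,0,0],[1,0.015,0.002,0,0]]])

```text
t: 12.8
eef_pos: [577.9, 11.1, 39.8]
tcp_rot: [3.12, 0.005, 0.127]
ft_force: [-8.3, -1.4, 3.8]
opening: 0.23
```

Emit:
arm_command(deltas=[[[1,0.015,0.002,0,0],[1,0.01,0.001,0,0]]])

```text
t: 12.97
eef_pos: [578.3, 11.3, 39.6]
tcp_rot: [3.121, 0.01, 0.127]
ft_force: [-6.7, -2.2, 3.5]
opening: 0.228
```

Emit:
arm_command(deltas=[[[1,0.03,0.004,0,0],[1,0.03,0.004,0,0]]])

```text
t: 13.13
eef_pos: [580.9, 12.0, 39.2]
tcp_rot: [3.122, 0.018, 0.127]
ft_force: [-11.8, -2.9, 6.0]
opening: 0.233
```

```bash
python3 look.py 11
```

```text
[580.9146883   11.97320862  39.21848903] [3.12224208 0.01787209 0.12659689] [-11.7686976   -2.92993131   5.98246753] [-0.34785789  1.60566834 -0.13520076] 0.23295150033093293
[253.18299658 116.09858893]
[253.76027234 116.63249798]
```

View pics/w11.png

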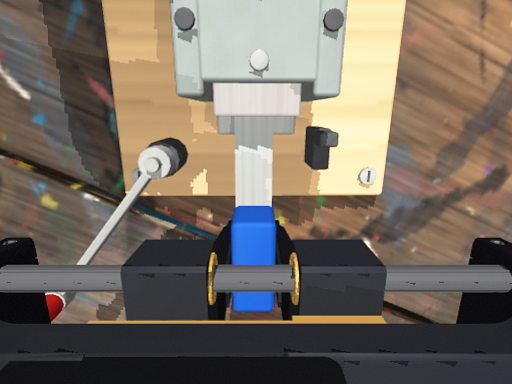

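View pics/s11.png

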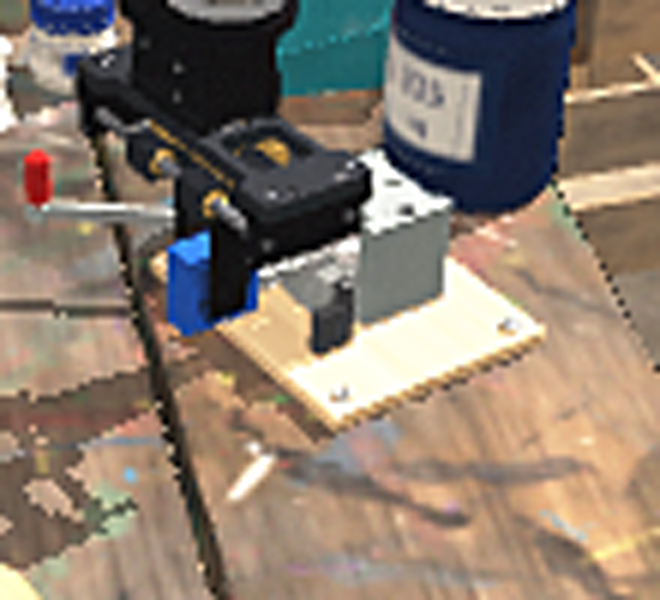

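Emit:
arm_command(deltas=[[[1,0,0,0,0],[1,0,0,0,0],[1,0,0,0,0]]])

```text
t: 13.53
eef_pos: [581.1, 12.0, 39.3]
tcp_rot: [3.122, 0.017, 0.126]
ft_force: [-3.0, -1.0, 0.1]
opening: 0.228
```

Emit:
arm_command(deltas=[[[1,0.025,0.003,0,0],[1,0.025,0.003,0,0]]])

```text
t: 13.7
eef_pos: [582.6, 12.4, 39.0]
tcp_rot: [3.123, 0.026, 0.126]
ft_force: [-13.3, -3.9, 8.7]
opening: 0.229
```

Emit:
arm_command(deltas=[[[1,0,0,0,0],[1,0,0,0,0],[1,0,0,0,0],[1,0,0,0,0]]])

```text
t: 14.03
eef_pos: [582.6, 12.4, 39.1]
tcp_rot: [3.123, 0.027, 0.126]
ft_force: [-3.3, -0.9, 1.3]
opening: 0.228
```

```bash
python3 look.py 12
```

```text
[582.60659443  12.41422894  39.07150146] [3.12340321 0.02654527 0.12624067] [-3.28725916 -0.93387899  1.29075258] [-0.01406585  0.40521706 -0.07912165] 0.22805930261286722
[253.56546319 119.43616173]
[254.14610732 120.56798955]
```

View pics/w12.png

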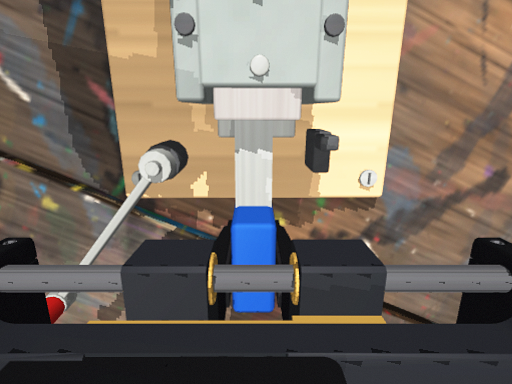

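```bash
python3 - <<'E'
from cell import env
env.job_done()
s=env.state();print(s["t"],s["eef_pos"],s["tcp_rot"],s["ft_force"],s["opening"])
E
```

```text
the job is handed in; nothing more can be done
the job is handed in; nothing more can be done
```

I handed the job in at about 14 s, with the gripper still holding the gauge in the slot. No verdict was reported.

**Hasp:** I gripped the red knob and swung it along its arc to about 2.2 rad, measured from the tool's position. The last wrist picture shows it still clear of the slot.

**Gauge:** I picked it up by the blue handle, centred it on the slot and slid it in until it dragged.
- **Depth and alignment:** the tip is about 55 mm inside the mouth. The blade is within about 2 mm of mid-width and about 0.001 rad off straight.
- **Drag:** it was first felt with the tip at about 47 mm. It read 12 N on one slide and about 14 N on the last, just over the stated 8 to 13 N. It settled to about 3 N once the arm stopped.
- **Plate lift:** by the taper I estimate 0.5 to 0.7 mm. I did not measure the lift or the force on the plate directly.
- **Tilt:** the tool has drifted to about 0.03 rad off vertical, within the 0.12 rad allowed. I did not measure the blade's own level.
- **Grip:** the gripper opening was steady at the handle's 22 mm width.

**Checks that disagreed:** the wrist and top cameras differed by 2 to 4 mm sideways, so I corrected the blade's position from the wrist picture before inserting. Zero-move rows also let the tool drift by up to 5 mm at times, which I corrected.

**Bystanders:** I did not touch any that I know of. I did not measure their positions again at the end.

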